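# Index the prosthetic socket and scan its label

### The arm

A 6-joint arm with a two-finger parallel gripper is mounted at the origin on the work surface. World frame = base frame: x ahead of the robot, y to its left, z up, the work surface at z = 0. Lengths are in m, angles in degrees, forces in N, time in s.
With the tool pointing down it reaches from about 0.4 to 0.825 m from the base axis. Payload 7 kg.
Tool frame: the origin (TCP) lies midway between the tips of the shut fingers; the grasp point (between the pads) lies 19 mm behind it; z points along the fingers, y is the line along which they close (so a half turn about z gives the same grasp; the last joint's range is limited). The gripper opens to 85 mm and grips with 20 to 120 N. Pads are 22 mm wide; open, the fingers measure 114 mm over their backs; the gripper's body (76 mm by 85 mm) begins 54 mm behind the grasp point. The pads swing forward as they close: fully open they stand 13 mm farther back than shut.
Start: joints at [-58.379, 20.546, 0.682, 0, -70.136, -16.507], TCP at [0.176, -0.652, 0.202] pointing down, gripper open.
Joint ranges: [-176.03, 176.03], [-82.01, 121.73], [-58.28, 71.71], [-173.87, 95.51], [-174.79, -0.11], [-173.66, 173.66]. Speed limits (degrees/s): [136.94, 136.94, 172.46, 180, 180, 180].

### API

Orientations are given as a 3x3 rotation matrix whose columns are the frame's x, y, z axes.
In Python, from workcell import env gives the robot as it stands.
- The arm moves only by the tool arm_command, never from a script. Its argument "series" is a list of rows, each a list of 7 numbers: the turn, a rotation vector about the tool's x, y, z in rad, then the shift along the tool's x, y, z in mm, then the opening, from 0 (shut) to 1 (fully open). In form: [[wx, wy, wz, tx, ty, tz, hand], ...]. A call has exactly 8 rows; each row shifts and turns the commanded pose from where the row before left it, along the tool's axes as they then stand; what a row does not reach is not made up. A row lasts 1/8 s, in which the tool goes at most 62.5 mm and 10.7 degrees, less where a joint would pass 70% of its speed; a pose out of reach is approached as far as the arm can. A call with a gripper value outside its range is refused whole. The fingers move at their own pace and stop on an object; "force" is the grip in N (left out, the last holds). Time passes only in rows, so rows that do not move let the fingers close, or fill a call up. It gives the time, the measured TCP pose, the force, the opening and the grip force at its end, in the units of the state.
- env.sense(): the state, without advancing time (a new reading comes with each control period).
- env.capture(name): name is "side" or "top" or "wrist"; returns a dict with "color" (480x640x3 uint8, red, green, blue), "mtx" (3x3 intrinsics, pixels), "rvec" (rotation vector, rad) and "tvec" (3), from world to camera coordinates, as OpenCV has them; the wrist camera has in their place "tool_from_camera" (4x4, takes a point from camera to tool coordinates, whose origin is the TCP and whose axes are the flange's). Camera axes: x right, y down, z forward; pixel columns grow to the right and rows downward; lengths in m; the calibration is good to about 2 mm. A picture is of the moment at which its call begins: read the wrist's pose just before it. There is no depth.
- env.job_done(): hands the job in; it is judged then, once.
The state is a dict: "t": time; "q": joint angles; "joint_vel": joint speeds; "joint_torque": joint torques, N m; "ee_pos": TCP position; "tool_rot": TCP orientation; "force": force on the tool from outside, world axes, zero at the start; "torque": the same for the moment, N m; "opening": finger opening in m; "grip_force": force on a finger pad.
Only numpy, scipy, OpenCV 4.12 (cv2) and the standard library are available. Lean on these libraries where they do the work, as an engineer would, in place of code of your own. Each camera call takes 0.05 s, during which the arm holds its last target. There are 200 camera calls.

### The job

Turn the indexing turntable (its lever has an orange knob) until the lever sits on the green mark, without touching the prosthetic socket. Then pick up the hand scanner, aim its red window squarely at the middle of the barcode label on the socket from about 10 cm away and hold it steady there for a good second. Lay the scanner, underside down, back on the middle of its black mat without dropping it, and leave the lever on the mark and the mug, calculator and black cover where they are.

Things in the scene. Friction and masses are not known exactly. Their poses are not given: they have to be found in the camera images.
- turntable (a joint): Angle of the turntable about its upright axis, rad, positive counter-clockwise from above; 0 = lever centred on the green mark; starts at -1.1 to -0.5, so it must turn counter-clockwise. Limits -1.7 and 0.7. Stiff: it stays where it is left; about 2 N at the knob moves it. The mark spans about 0.13 rad either side of 0.
- turntable_base: White round base of the turntable, radius 125 mm, 12 mm high, fixed to the desk at a different place and yaw each time; origin on the axis at z = 0. The green mark, 26 mm wide, lies on its top towards its -x, 93 to 124 mm from the axis, among thin black ticks. The grey turning disc on it has radius 90 mm, top at z = 27 mm.
- lever_knob (a point): Centre of the top face of the orange upright round lever knob: 22 mm diameter, top at z = 87 mm, free for 60 mm below its top. It stands 150 mm from the turntable axis at the end of a flat steel lever 12 mm wide (lever top at z = 27 mm), straight across the axis from the label. Turns with the turntable.
- socket: Cream hollow prosthetic socket fixed on the turntable disc, flaring upward (radius 30 mm at its foot to 50 mm at its rim), 155 mm tall (rim at z = 182 mm). Origin on the turntable axis at z = 27 mm; z is up, x points horizontally from the axis to the label (the lever points along -x). Turns with the turntable. Must not be touched, its label plate included.
- label (a point): Centre of the white barcode label, 50 mm wide, 40 mm high, on an upright green-edged plate 60 x 50 mm that stands off the socket; 59.5 mm from the axis, at z = 122 mm. Axes as socket: x is the label's outward normal (horizontal), z up.
- scanner: Loose hand scanner, grey bar-shaped body lying on the black mat, 0.25 kg: 132 mm long (x from -67 to 65 mm), body 34 mm wide (y) and 38 mm high from x = -67 to 45 mm, then a black head 46 mm wide and 40 mm high up to x = 65 mm. Origin in the centre of its underside, near its centre of mass; x points forward to the red window, z up. Grip it across y around the origin.
- scanner_window (a point): Centre of the red window on the scanner's front face: x = 65 mm, z = 20 mm in the scanner's frame. Axes as the scanner's; it looks along +x.
- mat: Fixed black rubber mat, 210 (x) by 110 (y) by 4 mm thick; origin in the centre of its underside, on the desk (z = 0), so its top is at z = 4 mm.
- mug: Blue mug, bystander: radius 38 mm plus a handle towards its y, 85 mm high; origin in the centre of its underside.
- calculator: Teal calculator lying flat, bystander: 140 (x) by 80 (y) by 16 mm; origin in the centre of its underside.
- cover: Black tapered prosthesis cover standing up, bystander: radius up to 42 mm, 75 mm high; origin in the centre of its underside.
Not all that is in view belongs to the job. Several things look just like the scanner: the one meant starts farthest to the robot's right.

How it is judged (in metres and radians):
On the way, in this order (a step that is already met when the one before it is completed fails the run):
1. the lever has been turned onto the green mark (within 0.13 rad) and is still (value of joint turntable between -0.13 and 0.13 rad and velocity of joint turntable between -0.05 and 0.05 rad/s), for 0.2 s.
2. lever on the mark; window 60 to 150 mm before the label, its line of sight within 20 mm of the label centre (sideways, height) and 0.35 rad of square, under 30 mm/s and 0.2 rad/s, for 0.8 s (value of joint turntable between -0.13 and 0.13 rad and x of label in the frame of scanner_window between 0.06 and 0.15 m and y of label in the frame of scanner_window between -0.02 and 0.02 m and z of label in the frame of scanner_window between -0.02 and 0.02 m and x of scanner_window in the frame of label above 0.05 m and angle between the x axis of scanner and the x axis of socket, either way round below 0.35 rad and linear speed of scanner below 0.03 m/s and angular speed of scanner below 0.2 rad/s), for 0.8 s.
At the end, for the whole second after the job is handed in: The lever is within 0.13 rad of the green mark; the scanner lies at rest, underside down (within 0.15 rad of level), on its mat with its origin within 50 mm (along the mat) and 30 mm (across) of the mat's centre, pointing either way; mug, calculator and cover are within 30 mm of where they began (value of joint turntable between -0.13 and 0.13 rad and x of scanner in the frame of mat between -0.05 and 0.05 m and y of scanner in the frame of mat between -0.03 and 0.03 m and z of scanner in the frame of mat between -0.01 and 0.01 m and angle between scanner's own z axis and vertical below 0.15 rad and linear speed of scanner below 0.02 m/s and distance of each of mug, calculator, cover from where it was at the start of the episode below 0.03 m); the robot touches nothing.
It fails at once if the prosthetic socket or its label plate is touched with more than 2 N (contact force between socket and anything else above 2 N).
It fails at once if the scanner is dropped (moving faster than 0.7 m/s out of the fingers, a fall of 25 mm) (contact force between scanner and the fingers below 0.1 N and linear speed of scanner above 0.7 m/s).
It fails at once if the mug, calculator or cover is shifted by more than 30 mm or tipped (distance of any of mug, calculator, cover from where it was at the start of the episode above 0.03 m or angle between any of mug, calculator, cover's own z axis and vertical above 0.5 rad).
It also fails if it takes over 58 s, if anything falls off the work surface, if the arm or the gripper's body presses on something with over 40 N, if the wrist force passes 120 N, or if a joint passes its speed limit or range.

## Working session

There is one attempt and no reset: what is moved stays moved. The work goes in short steps, Python scripts to look and compute and a tool call to move; the robot and the scene stay as the last step left them, time stands still between calls to the robot, and variables do not carry over. Pictures are saved under pics/ and viewed, at most 10 in all, crops included, and the job is handed in when it is done.

Besides the shell and the picture viewer there is one more tool, called as name(argument=value, ...) on one line, values as JSON. arm_command: Moves the arm, as the interface text tells. Its arguments: {"type":"object","properties":{"series":{"type":"array"},"force":{"type":"number"}},"required":["series"]}

```bash
mkdir -p pics; ls
python3 - <<'E'
from workcell import env
import cv2,numpy as np,pickle
s=env.sense();print(s)
d={}
for n in("side","top"):
    c=env.capture(n);d[n]=c;cv2.imwrite(f"pics/{n}0.png",c["color"][:,:,::-1]);print(n,c["mtx"],c["rvec"],c["tvec"])
pickle.dump(d,open("v0.pkl","wb"))
E
```

```text
pics
{'t': 0.0, 'q': array([-5.83783640e+01,  2.05913760e+01,  6.32490386e-01, -2.19098996e-02,
       -7.01372970e+01, -1.65070556e+01]), 'joint_vel': array([ 0.00966427, -0.05997417, -0.00154041,  0.05704385,  0.08109153,
       -0.06999368]), 'joint_torque': array([-4.76961504e-04, -5.83317661e+01,  2.93414605e+01,  6.93668649e+00,
       -6.01439096e-03, -2.32828882e-05]), 'ee_pos': array([ 0.17583703, -0.65111714,  0.20124903]), 'tool_rot': array([[-9.65440219e-01, -2.60623971e-01, -5.73890727e-04],
       [-2.60624570e-01,  9.65438872e-01,  1.61801104e-03],
       [ 1.32363953e-04,  1.71166295e-03, -9.99998526e-01]]), 'force': array([-0.55467831, -0.54922172, -0.4123611 ]), 'torque': array([-0.01291416,  0.04440271,  0.02353039]), 'grip_force': 0.0, 'opening': 0.08522846007063527}
side [[556.80380437   0.         327.02065063]
 [  0.         556.80380437 242.0652468 ]
 [  0.           0.           1.        ]] [ 0.22029522 -2.79557526  1.2536244 ] [0.58260771 0.10525439 0.98887492]
top [[583.888205     0.         323.93811265]
 [  0.         583.888205   243.3429042 ]
 [  0.           0.           1.        ]] [ 2.22877638 -2.16765772  0.11079489] [0.00839265 0.57922874 1.08240274]
```

View pics/top0.png

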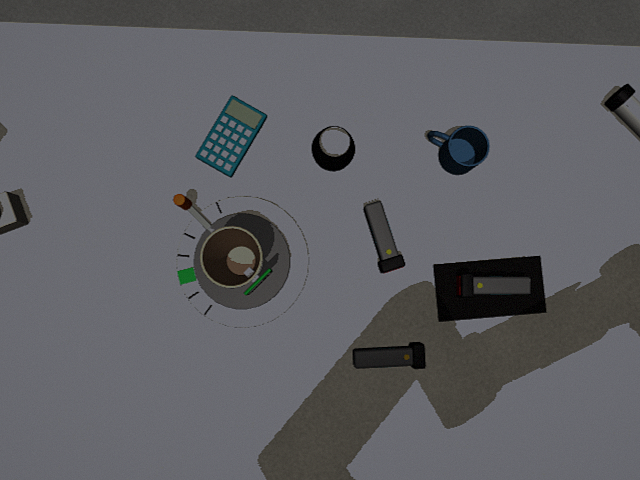

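View pics/side0.png

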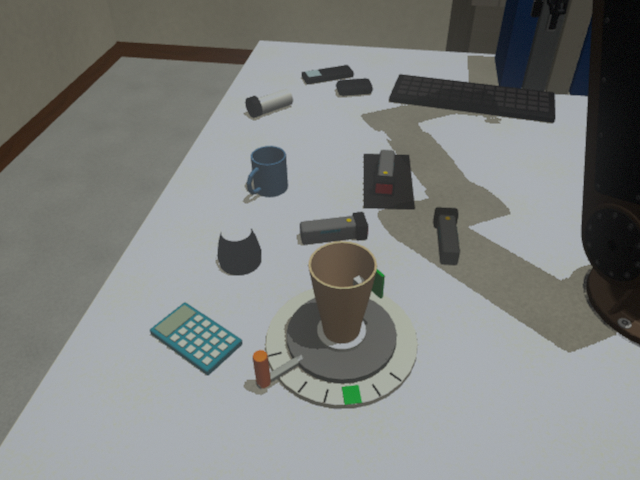

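The top view shows the turntable centred near (241,260), the orange knob at (181,201) and the green mark at (187,275). The mat is at (490,288). The side view shows the red window on the scanner on the mat, at (384,187).

Scanner look-alikes in the top view are (382,237), (388,356) and (495,285). The white-bodied torch at (625,110) doesn't match. (495,285) fits: it is farthest right, lies on the black mat and has a red window. I'll confirm this in a crop and measure.

```bash
cat > h.py <<'E'
import cv2,numpy as np,pickle
def ray(c,uv):
    R=cv2.Rodrigues(np.array(c["rvec"]))[0];o=-R.T@np.ravel(c["tvec"])
    p=cv2.undistortPoints(np.array([[uv]],float),c["mtx"],None)[0,0]
    d=R.T@np.r_[p,1];return o,d/np.linalg.norm(d)
def onz(c,uv,z):
    o,d=ray(c,uv);return o+d*(z-o[2])/d[2]
def blob(m):
    n,l,s,ce=cv2.connectedComponentsWithStats(m.astype(np.uint8));i=1+np.argmax(s[1:,4]);return l==i,ce[i],s[i]
def hsv(c):return cv2.cvtColor(c["color"],cv2.COLOR_RGB2HSV)
def proj(c,P):return cv2.projectPoints(np.array(P,float).reshape(-1,3),c["rvec"],c["tvec"],c["mtx"],None)[0].reshape(-1,2)
E
python3 - <<'E'
from h import *
np.set_printoptions(precision=4,suppress=True)
d=pickle.load(open("v0.pkl","rb"))
t=d["top"];h=hsv(t);H,S,V=[h[...,i].astype(int) for i in range(3)]
# knob
for n in("top","side"):
    c=d[n];hh=hsv(c).astype(int);m=(hh[...,0]<14)&(hh[...,1]>190)&(hh[...,2]>100)
    b,ce,s=blob(m);print(n,"knob",ce,s,onz(c,ce,.08))
    m=(hh[...,0]>50)&(hh[...,0]<70)&(hh[...,1]>180)&(hh[...,2]>60)
    k,l,st,cen=cv2.connectedComponentsWithStats(m.astype(np.uint8))
    for i in range(1,k):
        if st[i,4]>20:print(n,"green",cen[i],st[i],onz(c,cen[i],.012),onz(c,cen[i],.147))
# mat
roi=np.zeros(V.shape,bool);roi[245:330,425:555]=1
m=(V<45)&roi;m=cv2.morphologyEx(m.astype(np.uint8),cv2.MORPH_CLOSE,np.ones((3,3)));b,ce,s=blob(m)
cnt=max(cv2.findContours(b.astype(np.uint8),0,2)[0],key=cv2.contourArea)
r=cv2.boxPoints(cv2.minAreaRect(cnt));P=np.array([onz(t,p,.004) for p in r]);print("mat",r,P,P.mean(0),np.linalg.norm(np.diff(P,axis=0),axis=1))
# scanner body light grey top
m=(V>60)&(V<150)&roi&(np.indices(V.shape)[1]>465)&(np.indices(V.shape)[1]<540)&(np.indices(V.shape)[0]>268)&(np.indices(V.shape)[0]<303)
b,ce,s=blob(m);cnt=max(cv2.findContours(b.astype(np.uint8),0,2)[0],key=cv2.contourArea)
r=cv2.boxPoints(cv2.minAreaRect(cnt));P=np.array([onz(t,p,.042) for p in r]);print("body",s,P,P.mean(0),np.linalg.norm(np.diff(P,axis=0),axis=1))
# bystander checks
for n,uv,z in(("calc",(231,137),.016),("cover",(333,148),.04),("mug",(464,148),.08),("ds1",(384,237),.04),("ds2",(388,356),.04),("base",(243,262),.012),("rim",(233,258),.182)):print(n,onz(t,uv,z))
big=cv2.resize(t["color"][235:340,340:560],None,fx=3.6,fy=3.6,interpolation=cv2.INTER_CUBIC)
cv2.imwrite("pics/crop.png",cv2.convertScaleAbs(big[:,:,::-1],alpha=1.8))
E
```

```text
top knob [176.2857 195.5714] [174 194   5   4   7] [0.6523 0.2919 0.08  ]
top green [186.34 275.29] [178 268  18  16 200] [0.5116 0.2818 0.012 ] [0.5101 0.2542 0.147 ]
top green [257.  281.5] [244 269  27  26 100] [0.5035 0.1487 0.012 ] [0.503  0.1373 0.147 ]Traceback (most recent call last):
  File "<stdin>", line 8, in <module>
  File "h.py", line 9, in blob
    n,l,s,ce=cv2.connectedComponentsWithStats(m.astype(np.uint8));i=1+np.argmax(s[1:,4]);return l==i,ce[i],s[i]
                                                                      ~~~~~~~~~^^^^^^^^^
    return _wrapfunc(a, 'argmax', axis=axis, out=out, **kwds)
    return bound(*args, **kwds)
ValueError: attempt to get argmax of an empty sequence
```

```bash
cat > m1.py <<'E'
from h import *
np.set_printoptions(precision=4,suppress=True)
d=pickle.load(open("v0.pkl","rb"))
t=d["top"];h=hsv(t);H,S,V=[h[...,i].astype(int) for i in range(3)]
for n in("top","side"):
    c=d[n];hh=hsv(c).astype(int);m=(hh[...,0]<14)&(hh[...,1]>170)&(hh[...,2]>80)
    if n=="side": m[:330]=0
    else: m[:,230:]=0;m[:150]=0
    b,ce,s=blob(m);print(n,"knob",ce,s,onz(c,ce,.08))
I=np.indices(V.shape)
for p in((205,225),(280,285),(215,290),(300,262),(312,262),(150,300),(500,285),(480,300),(440,300),(525,270)):print(p,h[p[1],p[0]],end=";")
m=(V>35)&(V<115)&(S<60)&(I[1]>185)&(I[1]<300)&(I[0]>200)&(I[0]<315);b,ce,s=blob(m)
cnt=max(cv2.findContours(b.astype(np.uint8),0,1)[0],key=cv2.contourArea);hull=cv2.convexHull(cnt)
print("\ndisc",s,cv2.fitEllipse(hull),cv2.minEnclosingCircle(hull));e=cv2.fitEllipse(hull)[0];print(onz(t,e,.027))
roi=np.zeros(V.shape,bool);roi[245:330,425:555]=1
m=(V<45)&roi;m=cv2.morphologyEx(m.astype(np.uint8),cv2.MORPH_CLOSE,np.ones((3,3)));b,ce,s=blob(m)
cnt=max(cv2.findContours(b.astype(np.uint8),0,2)[0],key=cv2.contourArea)
r=cv2.boxPoints(cv2.minAreaRect(cnt));P=np.array([onz(t,p,.004) for p in r]);print("mat",r,P,P.mean(0),np.linalg.norm(np.diff(P,axis=0),axis=1))
m=(V>60)&(V<150)&roi&(I[1]>465)&(I[1]<540)&(I[0]>268)&(I[0]<303)
b,ce,s=blob(m);cnt=max(cv2.findContours(b.astype(np.uint8),0,2)[0],key=cv2.contourArea)
r=cv2.boxPoints(cv2.minAreaRect(cnt));P=np.array([onz(t,p,.042) for p in r]);print("body",s,P,P.mean(0),np.linalg.norm(np.diff(P,axis=0),axis=1))
for n,uv,z in(("calc",(231,137),.016),("cover",(333,148),.04),("mug",(464,148),.08),("ds1",(384,237),.04),("ds2",(388,356),.04),("base",(243,262),.012),("rim",(233,258),.182)):print(n,onz(t,uv,z))
big=cv2.resize(t["color"][235:380,340:560],None,fx=3.6,fy=3.6,interpolation=cv2.INTER_CUBIC)
cv2.imwrite("pics/crop.png",cv2.convertScaleAbs(big[:,:,::-1],alpha=1.8))
E
python3 m1.py
```

```text
top knob [178.     195.1538] [174 194  10   4  13] [0.6531 0.2889 0.08  ]
side knob [257.1429 353.4286] [254 351  10   9  21] [0.648  0.2778 0.08  ]
(205, 225) [ 50  15 101];(280, 285) [50 11 71];(215, 290) [15 15 67];(300, 262) [111  16 114];(312, 262) [117  20 114];(150, 300) [116  18 115];(500, 285) [165   9  60];(480, 300) [75 64  8];(440, 300) [140 255   3];(525, 270) [45 39 13];
disc [ 186  201  114  114 6014] ((243.32211303710938, 258.7577209472656), (141.35911560058594, 178.27398681640625), 4.9895758628845215) ((242.5, 257.5), 79.90316772460938)
[0.5451 0.1744 0.027 ]
mat [[432.7851 263.9757]
 [541.1281 254.7551]
 [546.0341 312.4014]
 [437.6912 321.622 ]] [[ 0.5462 -0.1864  0.004 ]
 [ 0.57   -0.3971  0.004 ]
 [ 0.4592 -0.4067  0.004 ]
 [ 0.4364 -0.1973  0.004 ]] [ 0.503  -0.2969  0.004 ] [0.2121 0.1112 0.2106]
body [474 279  40  14 299] [[ 0.5189 -0.2556  0.042 ]
 [ 0.5208 -0.3288  0.042 ]
 [ 0.4967 -0.3289  0.042 ]
 [ 0.4948 -0.2558  0.042 ]] [ 0.5078 -0.2922  0.042 ] [0.0732 0.0241 0.0731]
calc [0.7779 0.2076 0.016 ]
cover [0.7574 0.0128 0.04  ]
mug [ 0.7559 -0.2243  0.08  ]
ds1 [ 0.5924 -0.0865  0.04  ]
ds2 [ 0.3734 -0.0982  0.04  ]
base [0.5396 0.1764 0.012 ]
rim [0.5393 0.174  0.182 ]
```

View pics/crop.png

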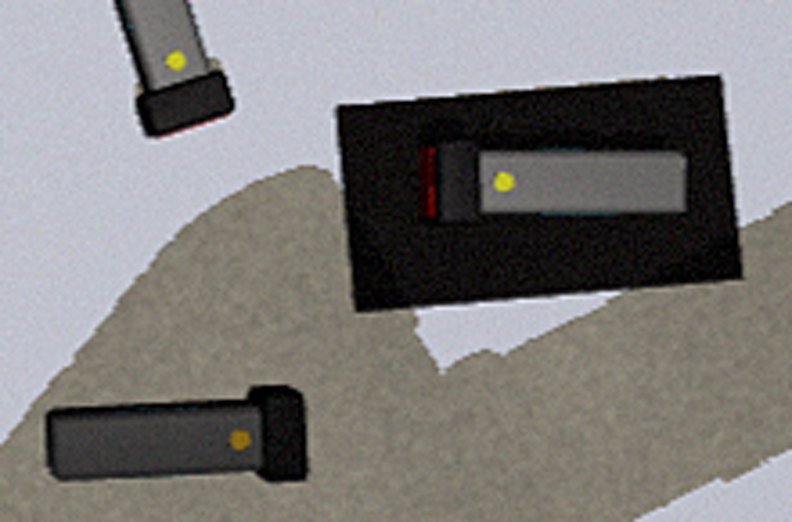

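The enlarged crop confirms it. The scanner on the mat has its red window on the left (crop (430,182)), facing world +y, with the grey body spanning crop x 480–686. Next I'll refine the measurements.

```bash
cat > m2.py <<'E'
from h import *
from workcell import env
np.set_printoptions(precision=4,suppress=True)
d=pickle.load(open("v0.pkl","rb"))
t=d["top"];h=hsv(t);H,S,V=[h[...,i].astype(int) for i in range(3)];I=np.indices(V.shape)
m=(V>40)&(V<150)&(S<80)&(I[1]>472)&(I[1]<540)&(I[0]>270)&(I[0]<300)
b=m.astype(np.uint8);b=cv2.morphologyEx(b,cv2.MORPH_CLOSE,np.ones((5,5)));b,ce,s=blob(b)
cnt=max(cv2.findContours(b.astype(np.uint8),0,1)[0],key=cv2.contourArea);r=cv2.boxPoints(cv2.minAreaRect(cnt))
P=np.array([onz(t,p,.042) for p in r]);print("body",s,r,P,P.mean(0),np.linalg.norm(np.diff(P,axis=0),axis=1))
print("ends",onz(t,(473.3,285.5),.042),onz(t,(530.6,285.5),.042))
for n in("top","side"):
    c=d[n];hh=hsv(c).astype(int);m=((hh[...,0]<16)|(hh[...,0]>175))&(hh[...,1]>130)&(hh[...,2]>50)
    if n=="side": m[:335]=0;m[:,300:]=0
    else: m[:,210:]=0;m[:170]=0
    b,ce,s=blob(m);print(n,"knob",ce,s,onz(c,ce,.087 if n=="top" else .06))
# base rim in the top view: brown/cream socket rim ellipse
m=(H>5)&(H<28)&(S>60)&(I[1]>190)&(I[1]<275)&(I[0]>215)&(I[0]<300)
b,ce,s=blob(m);cnt=max(cv2.findContours(b.astype(np.uint8),0,1)[0],key=cv2.contourArea);e=cv2.fitEllipse(cv2.convexHull(cnt));print("rim",s,e,onz(t,e[0],.182),"exp radius px",.05*583.9/(ray(t,(0,0))[0][2]-.182))
print(env.capture("wrist")["tool_from_camera"])
# model overlay with axis guess
ax=np.array([.5395,.175]);a=np.linspace(0,2*np.pi,90)
im=t["color"].copy()
for R,z in((.125,.012),(.09,.027),(.05,.182)):
    for q in proj(t,np.c_[ax[0]+R*np.cos(a),ax[1]+R*np.sin(a),0*a+z]):cv2.circle(im,tuple(int(v) for v in np.round(q)),0,(255,0,255),-1)
cv2.imwrite("pics/ov.png",cv2.convertScaleAbs(cv2.resize(im[170:350,140:330],None,fx=3.2,fy=3.2)[:,:,::-1],alpha=1.6))
E
python3 m2.py
```

```text
body [473 277  58  17 932] [[472.9999 277.    ]
 [529.9999 277.    ]
 [529.9999 293.    ]
 [472.9999 293.    ]] [[ 0.5225 -0.2537  0.042 ]
 [ 0.5254 -0.3608  0.042 ]
 [ 0.4957 -0.3608  0.042 ]
 [ 0.4929 -0.2539  0.042 ]] [ 0.5091 -0.3073  0.042 ] [0.1071 0.0297 0.1069]
ends [ 0.5068 -0.2544  0.042 ] [ 0.5096 -0.3619  0.042 ]
top knob [178.2877 198.4658] [174 194  11  12  73] [0.6462 0.2865 0.087 ]
side knob [260.0643 356.5429] [253 351  14  14 140] [0.6478 0.2683 0.06  ]
rim [ 202  228   58   58 2158] ((231.00350952148438, 256.7643737792969), (57.177825927734375, 58.494300842285156), 28.703384399414062) [0.5412 0.1773 0.182 ] exp radius px 31.11392041575254
[[-0.0004 -0.9568 -0.2908  0.0742]
 [ 1.     -0.0004 -0.0001  0.0011]
 [-0.     -0.2908  0.9568 -0.1726]
 [ 0.      0.      0.      1.    ]]
```

View pics/ov.png

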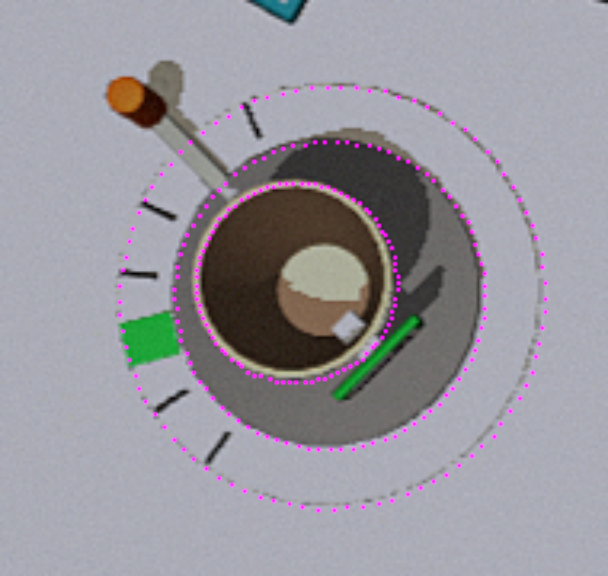

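The overlay puts the axis at about (0.540, 0.176), because the predicted circles fall on the base, disc and rim within about 1 mm. The knob top (crop (126,95)) is at (0.6445, 0.2845), which is 0.150 m from the axis, as specified. The lever is at 46° and the mark at 105°, so it must turn +59°. First I'll move over the knob, going around the socket.

arm_command(series=[[0, 0, 0, -20, 15, -20, 1], [0, 0, 0, -41, 31, -20, 1], [0, 0, 0, -41, 31, -20, 1], [0, 0, 0, -41, 31, 0, 1], [0, 0, 0, -41, 31, 0, 1], [0, 0, 0, -41, 31, 0, 1], [0, 0, 0, -41, 31, 0, 1], [0, 0, 0, -41, 31, 0, 1]])

```text
t: 1.15
ee_pos: [0.4129, -0.3455, 0.2634]
tool_rot: [[-0.965, -0.261, 0.001], [-0.261, 0.965, -0.001], [-0.001, -0.001, -1.0]]
force: [0.8, -1.1, -0.1]
opening: 0.0855
grip_force: 0.0
```

arm_command(series=[[0, 0, 0, -41, 31, 0, 1], [0, 0, 0, -41, 31, 0, 1], [0, 0, 0, -41, 31, 0, 1], [0, 0, 0, -41, 31, 0, 1], [0, 0, 0, -41, 31, 0, 1], [0, 0, 0, -41, 31, 0, 1], [0, 0, 0, -41, 31, 0, 1], [0, 0, 0, -41, 31, 0, 1]])

```text
t: 2.15
ee_pos: [0.6644, -0.0204, 0.2634]
tool_rot: [[-0.965, -0.261, 0.001], [-0.261, 0.965, 0.0], [-0.001, -0.0, -1.0]]
force: [0.5, 0.2, 0.1]
opening: 0.0855
grip_force: 0.0
```

arm_command(series=[[0, 0, -0.18, 0, 0, 0, 1], [0, 0, -0.18, 0, 0, 0, 1], [0, 0, -0.18, 0, 0, 0, 0.6], [0, 0, -0.18, 0, 0, 0, 0.6], [0, 0, -0.18, 0, 0, 0, 0.6], [0, 0, -0.18, 0, 0, 0, 0.6], [0, 0, -0.18, 0, 0, 0, 0.6], [0, 0, -0.18, 0, 0, 0, 0.6]])

```text
t: 3.15
ee_pos: [0.6635, -0.0219, 0.2632]
tool_rot: [[0.139, -0.99, 0.001], [-0.99, -0.139, 0.0], [-0.0, -0.001, -1.0]]
force: [0.1, -0.4, -0.4]
opening: 0.0515
grip_force: 0.0
```

arm_command(series=[[0, 0, -0.18, 0, 0, 0, 0.6], [0, 0, -0.18, 0, 0, 0, 0.6], [0, 0, -0.18, 0, 0, 0, 0.6], [0, 0, -0.18, 0, 0, 0, 0.6], [0, 0, -0.18, 0, 0, 0, 0.6], [0, 0, -0.18, 0, 0, 0, 0.6], [0, 0, -0.18, 0, 0, 0, 0.6], [0, 0, -0.18, 0, 0, 0, 0.6]])

```text
t: 4.15
ee_pos: [0.6635, -0.0219, 0.2632]
tool_rot: [[1.0, 0.009, 0.001], [0.009, -1.0, 0.0], [0.001, -0.0, -1.0]]
force: [0.2, 0.2, -0.8]
opening: 0.0511
grip_force: 0.0
```

```bash
cat > go.py <<'E'
import sys,numpy as np
from workcell import env
# usage: x y z yaw(tool x, deg): offset in tool axes (mm) and turn about tool z
np.set_printoptions(precision=3,suppress=True)
s=env.sense();R=np.array(s["tool_rot"]);yaw=np.degrees(np.arctan2(R[1,0],R[0,0]))
print("t",s["t"],"pos",s["ee_pos"],"yaw",yaw,"zdown",R[:,2],"q",s["q"],"F",s["force"],"open",s["opening"],s["grip_force"])
a=[float(v) for v in sys.argv[1:]]
if a:
    print("shift mm",1000*R.T@(np.array(a[:3])-s["ee_pos"]))
    if len(a)>3:
        dy=(a[3]-yaw+180)%360-180;print("turn tool z rad",-np.radians(dy))
        c,n=np.cos(np.radians(a[3])),np.sin(np.radians(a[3]))
        T=np.array([[c,n,0],[n,-c,0],[0,0,-1]]).T;print("shift after turn",1000*T.T@(np.array(a[:3])-s["ee_pos"]))
E
python3 go.py .6445 .2845 .26 46
```

```text
t 4.15 pos [ 0.664 -0.022  0.263] yaw 0.49173911849840324 zdown [ 0.001  0.    -1.   ] q [ 14.905  17.797   4.585  -0.001 -76.737  75.587] F [ 0.222  0.162 -0.792] open 0.051095536479403986 0.0
shift mm [ -16.385 -306.507    3.306]
turn tool z rad -0.7942689892387399
shift after turn [ 207.167 -226.489    3.245]
```

arm_command(series=[[0, 0, -0.16, 0, 0, 0, 0.6], [0, 0, -0.16, 0, 0, 0, 0.6], [0, 0, -0.16, 0, 0, 0, 0.6], [0, 0, -0.16, 0, 0, 0, 0.6], [0, 0, -0.15, 0, 0, 0, 0.6], [0, 0, 0, 34, -37, 0, 0.6], [0, 0, 0, 34, -37, 0, 0.6], [0, 0, 0, 34, -37, 0, 0.6]])

```text
t: 5.15
ee_pos: [0.6558, 0.1299, 0.2634]
tool_rot: [[0.702, 0.712, 0.001], [0.712, -0.702, 0.0], [0.001, 0.0, -1.0]]
force: [0.9, -0.4, 0.5]
opening: 0.0511
grip_force: 0.0
```

arm_command(series=[[0, 0, 0, 35, -38, 0, 0.6], [0, 0, 0, 35, -38, 0, 0.6], [0, 0, 0, 35, -38, 0, 0.6], [0, 0, 0, 0, 0, 40, 0.6], [0, 0, 0, 0, 0, 40, 0.6], [0, 0, 0, 0, 0, 40, 0.6], [0, 0, 0, 0, 0, 20, 0.6], [0, 0, 0, 0, 0, 0, 0.6]])

```text
t: 6.15
ee_pos: [0.6477, 0.2828, 0.1211]
tool_rot: [[0.702, 0.712, -0.002], [0.712, -0.702, -0.002], [-0.003, -0.001, -1.0]]
force: [0.3, -0.3, 0.9]
opening: 0.0513
grip_force: 0.0
```

```bash
python3 go.py .6445 .2845 .05 46
python3 - <<'E'
from workcell import env
import cv2,numpy as np
a=env.capture("side")["color"];b=env.capture("wrist")["color"]
cv2.imwrite("pics/k.png",cv2.convertScaleAbs(np.hstack([a[230:480,170:470],cv2.resize(b,(333,250))])[:,:,::-1],alpha=1.4))
E
```

```text
t 6.15 pos [0.648 0.283 0.121] yaw 45.41754548012682 zdown [-0.002 -0.002 -1.   ] q [ 39.327  26.628  -0.727  -0.014 -62.81   96.097] F [ 0.285 -0.316  0.921] open 0.05131962772470656 0.0
shift mm [-0.803 -3.422 71.127]
turn tool z rad -0.010165749114909757
shift after turn [-0.97  -3.469 71.123]
```

View pics/k.png

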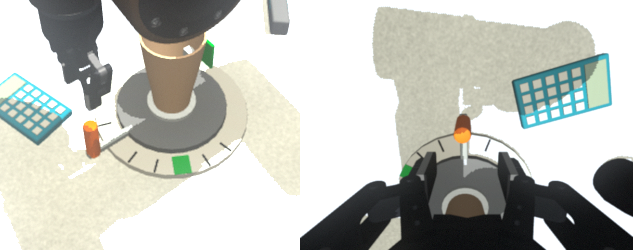

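Run:
```python
from h import *
from workcell import env
s=env.sense();c=env.capture("wrist");hh=hsv(c).astype(int)
m=(hh[...,0]<16)&(hh[...,1]>130)&(hh[...,2]>120);b,ce,st=blob(m);print(ce,st)
p=cv2.undistortPoints(np.array([[ce]],float),c["mtx"],None)[0,0]
T=c["tool_from_camera"];R=s["tool_rot"];d=R@T[:3,:3]@np.r_[p,1];o=s["ee_pos"]+R@T[:3,3]
print("knob",o+d*(.087-o[2])/d[2],"cam",o)
v=pickle.load(open("v0.pkl","rb"));print(proj(v["side"],[[.6445,.2845,.087],[.648,.283,.121]]),proj(v["top"],[[.6445,.2845,.087]]))
```

```text
[310.18471338 255.92675159] [295 245  33  31 314]
knob [0.64447939 0.28942142 0.087     ] cam [0.70130409 0.33750084 0.29644842]
[[257.87947093 354.48480029]
 [253.58566079 338.41243704]] [[179.39076233 199.44559273]]
```

arm_command(series=[[0, 0, 0, 0, -3, 30, 0.6], [0, 0, 0, 0, 0, 30, 0.6], [0, 0, 0, 0, 0, 12, 0.6], [0, 0, 0, 0, 0, 0, 0.4], [0, 0, 0, 0, 0, 0, 0.4], [0, 0, -0.07, 0, -10, 0, 0.4], [0, 0, -0.07, 0, -10, 0, 0.4], [0, 0, -0.07, 0, -10, 0, 0.4]])

```text
t: 7.3
ee_pos: [0.6248, 0.3044, 0.0518]
tool_rot: [[0.537, 0.844, 0.002], [0.844, -0.537, 0.001], [0.001, 0.001, -1.0]]
force: [-0.3, -2.1, -0.4]
opening: 0.0337
grip_force: 0.9
```

```bash
python3 go.py; python3 -c "
import numpy as np
from workcell import env
p=env.sense()['ee_pos'][:2]-[.54,.176];print(np.hypot(*p),np.degrees(np.arctan2(p[1],p[0])))"
```

```text
t 7.3 pos [0.625 0.304 0.052] yaw 57.550246465454904 zdown [ 0.002  0.001 -1.   ] q [ 42.021  28.946  -6.849   0.05  -54.108 105.5  ] F [-0.308 -2.112 -0.376] open 0.03374074285537905 0.8832710422575474
0.15392469920588583 56.5612852455227
```

arm_command(series=[[0, 0, -0.07, -0.8, -10.5, 0, 0.4], [0, 0, -0.07, -0.8, -10.5, 0, 0.4], [0, 0, -0.07, -0.8, -10.5, 0, 0.4], [0, 0, -0.07, -0.8, -10.5, 0, 0.4], [0, 0, -0.07, -0.8, -10.5, 0, 0.4], [0, 0, -0.07, -0.8, -10.5, 0, 0.4], [0, 0, -0.07, -0.8, -10.5, 0, 0.4], [0, 0, -0.07, -0.8, -10.5, 0, 0.4]])

```text
t: 8.3
ee_pos: [0.545, 0.3264, 0.0524]
tool_rot: [[0.006, 1.0, 0.004], [1.0, -0.006, 0.003], [0.003, 0.004, -1.0]]
force: [3.1, 1.0, 0.3]
opening: 0.0344
grip_force: 1.1
```

```bash
cat > pol.py <<'E'
import numpy as np
from workcell import env
s=env.sense();p=s['ee_pos'][:2]-[.54,.176];print(s["ee_pos"],np.hypot(*p),np.degrees(np.arctan2(p[1],p[0])),s["q"],s["force"])
E
python3 pol.py
```

```text
[0.54498991 0.32635895 0.05236653] 0.15044172239488654 88.09924426509579 [ 4.85132072e+01  2.40037827e+01 -1.53123280e+01  4.82271182e-02
 -5.03985151e+01  1.31129009e+02] [3.07208597 1.03789082 0.25225944]
```

arm_command(series=[[0, 0, -0.07, 0, -10.5, 0, 0.4], [0, 0, -0.07, 0, -10.5, 0, 0.4], [0, 0, -0.07, 0, -10, 0, 0.4], [0, 0, -0.04, 0, -6, 0, 0.4], [0, 0, -0.04, 0, -5, 0, 0.4], [0, 0, -0.02, 0, -3, 0, 0.4], [0, 0, 0, 0, -2, 0, 0.4], [0, 0, 0, 0, 0, 0, 0.4]])

```text
t: 9.3
ee_pos: [0.497, 0.3189, 0.0501]
tool_rot: [[-0.296, 0.955, -0.0], [0.955, 0.296, -0.0], [-0.0, -0.0, -1.0]]
force: [1.2, 1.2, 0.4]
opening: 0.0342
grip_force: 0.6
```

```bash
python3 pol.py
cat > lev.py <<'E'
from h import *
from workcell import env
ax=np.array([.54,.176])
for n in("top","side"):
    c=env.capture(n);hh=hsv(c).astype(int);m=((hh[...,0]<16)|(hh[...,0]>175))&(hh[...,1]>150)&(hh[...,2]>60)
    if n=="side": m[:335]=0
    else: m[:,230:]=0;m[:170]=0
    try:
        b,ce,s=blob(m)
        for z in(.06,.087):
            P=onz(c,ce,z);q=P[:2]-ax;print(n,"knob",ce,s,P,np.hypot(*q),np.degrees(np.arctan2(q[1],q[0])))
    except ValueError: print(n,"none")
E
python3 lev.py
```

```text
[0.49697715 0.31887296 0.05006514] 0.14921007921275506 106.75844495076147 [ 5.16368810e+01  2.07365084e+01 -2.10541573e+01 -5.71945321e-03
 -4.82346334e+01  1.45607452e+02] [1.23602739 1.15738945 0.37008105]
top none
side knob [353.24458874 402.43290043] [346 385  15  36 462] [0.50088291 0.32386051 0.06      ] 0.15294730216061617 104.81834729128886
side knob [353.24458874 402.43290043] [346 385  15  36 462] [0.49946628 0.34089104 0.087     ] 0.16979999467510926 103.81068267962863
```

arm_command(series=[[0, 0, 0, 0, 4, 0, 0.4], [0, 0, 0, 0, 0, -20, 0.45], [0, 0, 0, 0, 0, -35, 0.5], [0, 0, 0, 0, 0, -40, 0.5], [0, 0, 0, 0, 0, -40, 0.5], [0, 0, 0, 0, 0, -40, 0.5], [0, 0, 0, 0, 0, -40, 0.5], [0, 0, 0, 0, 0, -35, 0.5]])

```text
t: 10.4
ee_pos: [0.5008, 0.3199, 0.3015]
tool_rot: [[-0.297, 0.955, -0.0], [0.955, 0.297, -0.0], [-0.0, -0.001, -1.0]]
force: [-0.2, 0.4, -0.8]
opening: 0.0424
grip_force: 0.0
```

arm_command(series=[[0, 0, 0.18, 0, 0, 0, 1], [0, 0, 0.18, 0, 0, 0, 1], [0, 0, 0.18, 0, 0, 0, 1], [0, 0, 0.18, 0, 0, 0, 1], [0, 0, 0.18, 0, 0, 0, 1], [0, 0, 0.18, 0, 0, 0, 1], [0, 0, 0.18, 0, 0, 0, 1], [0, 0, 0.18, 0, 0, 0, 1]])

```text
t: 11.4
ee_pos: [0.5007, 0.3198, 0.2996]
tool_rot: [[0.911, 0.413, -0.001], [0.413, -0.911, -0.001], [-0.002, 0.0, -1.0]]
force: [0.2, 0.1, 0.3]
opening: 0.0855
grip_force: 0.0
```

```bash
python3 lev.py;python3 go.py .508 -.297 .30 -88.5
```

```text
top knob [153.97058824 278.04901961] [149 273  11  11 102] [0.50454357 0.32955295 0.06      ] 0.15759335576164457 103.00210454290577
top knob [153.97058824 278.04901961] [149 273  11  11 102] [0.50440262 0.32256346 0.087     ] 0.1508244675437837 103.65167224706272
side knob [353.37759336 395.53112033] [347 385  14  28 241] [0.5020623 0.3129291 0.06     ] 0.1420874588467082 105.48597145423275
side knob [353.37759336 395.53112033] [347 385  14  28 241] [0.50059877 0.33039429 0.087     ] 0.1593425632085563 104.31624287099946
t 11.5 pos [0.501 0.32  0.3  ] yaw 24.62217577058399 zdown [-0.001 -0.001 -1.   ] q [ 51.389  10.338  -0.666  -0.017 -79.077  63.236] F [ 0.042 -0.279 -0.2  ] open 0.08542781431059905 0.0
shift mm [-250.443  563.813    0.242]
turn tool z rad 1.9743544242164444
shift after turn [616.869   8.919  -0.312]
```

arm_command(series=[[0, 0, 0, -10, 24, 0, 1], [0, 0, 0, -20, 45, 0, 1], [0, 0, 0, -20, 45, 0, 1], [0, 0, 0, -20, 45, 0, 1], [0, 0, 0, -20, 45, 0, 1], [0, 0, 0, -20, 45, 0, 1], [0, 0, 0, -20, 45, 0, 1], [0, 0, 0, -20, 45, 0, 1]])

```text
t: 12.5
ee_pos: [0.5058, -0.0528, 0.3004]
tool_rot: [[0.906, 0.422, 0.0], [0.422, -0.906, 0.0], [0.0, -0.0, -1.0]]
force: [0.5, 0.4, 0.3]
opening: 0.0853
grip_force: 0.0
```

arm_command(series=[[0, 0, 0, -20, 45, 0, 1], [0, 0, 0, -20, 45, 0, 1], [0, 0, 0, -20, 45, 0, 1], [0, 0, 0, -20, 45, 0, 1], [0, 0, 0, -20, 45, 0, 1], [0, 0, 0.18, 0, 0, 0, 1], [0, 0, 0.18, 0, 0, 0, 1], [0, 0, 0.18, 0, 0, 0, 1]])

```text
t: 13.5
ee_pos: [0.509, -0.2975, 0.3]
tool_rot: [[0.994, -0.111, -0.001], [-0.111, -0.994, 0.0], [-0.001, -0.0, -1.0]]
force: [0.0, 0.2, -0.3]
opening: 0.0853
grip_force: 0.0
```

arm_command(series=[[0, 0, 0.18, 0, 0, 0, 1], [0, 0, 0.18, 0, 0, 0, 1], [0, 0, 0.18, 0, 0, 0, 1], [0, 0, 0.18, 0, 0, 0, 1], [0, 0, 0.18, 0, 0, 0, 1], [0, 0, 0.18, 0, 0, 0, 1], [0, 0, 0.18, 0, 0, 0, 1], [0, 0, 0.17, 0, 0, 0, 1]])

```text
t: 14.5
ee_pos: [0.5091, -0.2971, 0.3002]
tool_rot: [[0.031, -1.0, -0.0], [-1.0, -0.031, 0.0], [-0.0, 0.0, -1.0]]
force: [-0.6, 0.4, -0.2]
opening: 0.0852
grip_force: 0.0
```

```bash
python3 go.py .508 -.297 .16 -88.5;python3 - <<'E'
from h import *
from workcell import env
s=env.sense();c=env.capture("wrist");pickle.dump((s,c),open("w.pkl","wb"));cv2.imwrite("pics/w.png",cv2.convertScaleAbs(c["color"][:,:,::-1],alpha=1.8))
E
```

```text
t 14.5 pos [ 0.509 -0.297  0.3  ] yaw -88.24325220126357 zdown [-0.  0. -1.] q [-11.286   9.827  -1.238  -0.006 -78.964  13.044] F [-0.563  0.43  -0.212] open 0.08522927318828805 0.0
shift mm [ -0.152   1.075 140.181]
turn tool z rad 0.004481094435198389
shift after turn [ -0.178   1.14  140.181]
```

View pics/w.png

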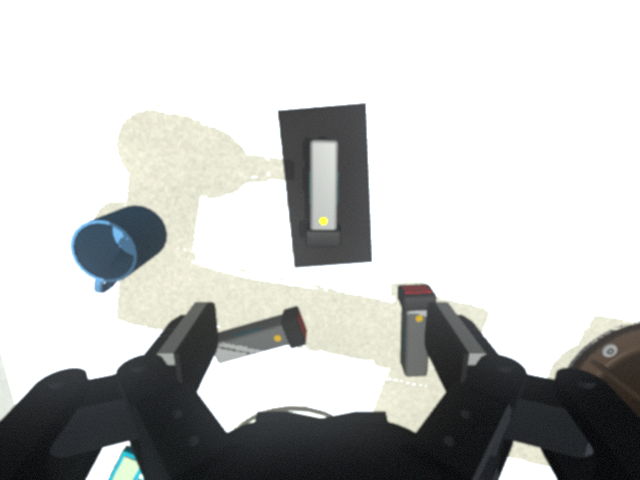

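In the wrist view the scanner on the mat has its grey body at columns 310–338, rows 140–231, square to the tool. I'll check its position by casting rays.

Run:
```python
from h import *
s,c=pickle.load(open("w.pkl","rb"))
T=c["tool_from_camera"];R=s["tool_rot"];o=s["ee_pos"]+R@T[:3,3]
def f(uv,z):
    p=cv2.undistortPoints(np.array([[uv]],float),c["mtx"],None)[0,0];d=R@T[:3,:3]@np.r_[p,1];return o+d*(z-o[2])/d[2]
for uv in((323.5,140),(323.5,231),(310,185),(338,185)):print(uv,f(uv,.042))
for uv in((278,111),(365,104),(371,262),(295,267)):print(uv,f(uv,.004))
```

```text
(323.5, 140) [ 0.50750805 -0.36111211  0.042     ]
(323.5, 231) [ 0.50394777 -0.25108637  0.042     ]
(310, 185) [ 0.52212764 -0.30826442  0.042     ]
(338, 185) [ 0.48828944 -0.30928068  0.042     ]
(278, 111) [ 0.56468732 -0.39319804  0.004     ]
(365, 104) [ 0.45735504 -0.40458868  0.004     ]
(371, 262) [ 0.43513576 -0.19739664  0.004     ]
(295, 267) [ 0.54175832 -0.18671548  0.004     ]
```

arm_command(series=[[0, 0, 0, 0, 2, 40, 1], [0, 0, 0, 0, 0, 50, 1], [0, 0, 0, 0, 0, 50, 1], [0, 0, 0, 0, 0, 50, 1], [0, 0, 0, 0, 0, 40, 1], [0, 0, 0, 0, 0, 30, 1], [0, 0, 0, 0, 0, 18, 1], [0, 0, 0, 0, 0, 8, 1]])

```text
t: 15.55
ee_pos: [0.507, -0.297, 0.0131]
tool_rot: [[0.037, -0.999, -0.002], [-0.999, -0.037, 0.0], [-0.001, 0.002, -1.0]]
force: [-0.4, 0.2, -0.7]
opening: 0.0857
grip_force: 0.0
```

arm_command(series=[[0, 0, 0, 0, 0, 0, 1], [0, 0, 0, 0, 0, 0, 0.6], [0, 0, 0, 0, 0, 0, 0.2], [0, 0, 0, 0, 0, 0, 0.2], [0, 0, 0, 0, 0, 0, 0.1], [0, 0, 0, 0, 0, 0, 0.1], [0, 0, 0, 0, 0, 0, 0.1], [0, 0, 0, 0, 0, 0, 0.1]], force=50)

```text
t: 16.55
ee_pos: [0.5081, -0.2967, 0.0141]
tool_rot: [[0.033, -0.999, -0.0], [-0.999, -0.033, 0.0], [-0.0, 0.0, -1.0]]
force: [-0.4, -0.6, 0.1]
opening: 0.0085
grip_force: 0.0
```

```bash
python3 go.py
```

```text
t 16.55 pos [ 0.508 -0.297  0.014] yaw -88.1094108637418 zdown [-0.  0. -1.] q [-11.259  23.135 -23.219  -0.002 -43.653  13.151] F [-0.37  -0.646  0.116] open 0.008481935192230724 0.0
```

The fingers shut to 8.5 mm with no grip force, so they are not on the body. I'll look.

Run:
```python
from h import *
from workcell import env
a=env.capture("side")["color"];b=env.capture("wrist")["color"];t=env.capture("top")["color"]
A=cv2.resize(a[100:260,300:480],None,fx=2,fy=2);B=cv2.resize(b,(427,320))
cv2.imwrite("pics/g.png",cv2.convertScaleAbs(np.hstack([A,B])[:,:,::-1],alpha=1.5))
```

```text
(no output)
```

View pics/g.png

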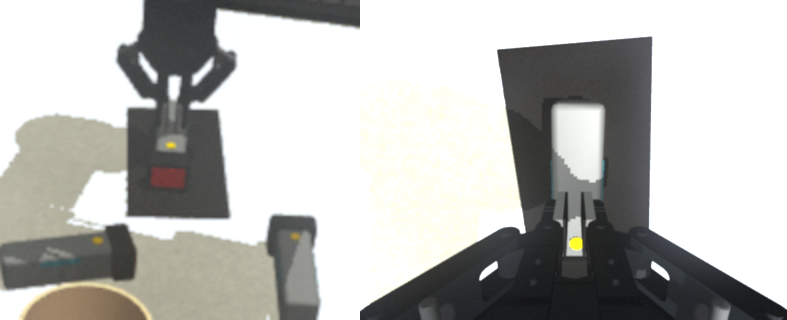

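Run:
```python
from h import *
from workcell import env
v=pickle.load(open("v0.pkl","rb"))["side"];print(proj(v,[[.508,-.297,.014],[.508,-.297,.042],[.508,-.297,.004],[.507,-.232,.024],[.508,-.297,.08]]))
a=env.capture("side")["color"];b=env.capture("wrist")["color"]
A=cv2.resize(a[115:215,335:435],(400,400),interpolation=cv2.INTER_CUBIC);B=cv2.resize(b[250:430,240:420],(400,400),interpolation=cv2.INTER_CUBIC)
cv2.imwrite("pics/g2.png",cv2.convertScaleAbs(np.hstack([A,B])[:,:,::-1],alpha=1.3))
```

```text
[[383.64697963 174.87847579]
 [384.43193958 164.49340916]
 [383.37222647 178.51347638]
 [381.87791087 188.15054529]
 [385.53566649 149.89103659]]
```

View pics/g2.png

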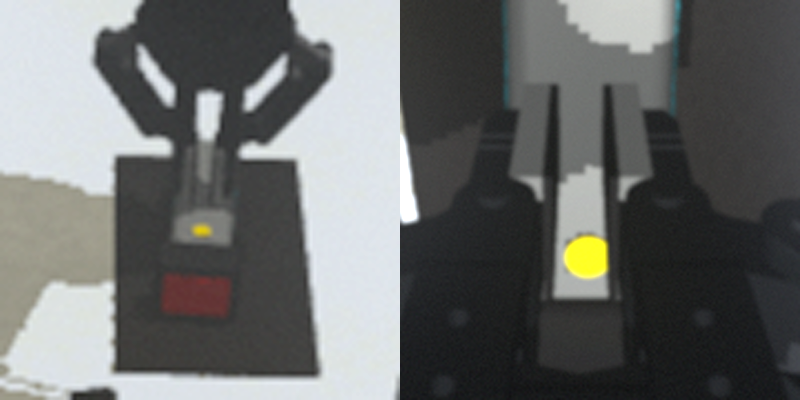

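The images show the fingers at 8.5 mm opening seemingly sunk into the body with no contact force, and the scanner hasn't moved. That isn't physical, so I'll open fully and check whether anything shifted before closing again.

arm_command(series=[[0, 0, 0, 0, 0, 0, 0.4], [0, 0, 0, 0, 0, 0, 0.7], [0, 0, 0, 0, 0, 0, 1], [0, 0, 0, 0, 0, 0, 1], [0, 0, 0, 0, 0, 0, 1], [0, 0, 0, 0, 0, 0, 1], [0, 0, 0, 0, 0, 0, 1], [0, 0, 0, 0, 0, 0, 1]])

```text
t: 17.8
ee_pos: [0.5082, -0.2967, 0.0142]
tool_rot: [[0.033, -0.999, -0.0], [-0.999, -0.033, 0.0], [-0.0, 0.0, -1.0]]
force: [0.3, 0.3, 0.4]
opening: 0.0852
grip_force: 0.0
```

Run:
```python
from h import *
from workcell import env
s=env.sense();print(s["opening"],s["grip_force"],s["force"],s["ee_pos"])
v=pickle.load(open("v0.pkl","rb"))
for n in("side","top"):
    c=env.capture(n);hh=hsv(c).astype(int);h0=hsv(v[n]).astype(int)
    for k in(h0,hh):
        m=(k[...,0]>22)&(k[...,0]<34)&(k[...,1]>150)&(k[...,2]>60)
        q,l,st,ce=cv2.connectedComponentsWithStats(m.astype(np.uint8));print(n,[(ce[i].round(1),st[i,4]) for i in range(1,q) if st[i,4]>5])
```

```text
0.08516079190182253 0.0 [0.31797492 0.25623474 0.36750703] [ 0.50815609 -0.2967433   0.01418835]
side [(array([385. , 172.5]), np.int32(6)), (array([447.3, 217.7]), np.int32(7)), (array([348.4, 219.9]), np.int32(11))]
side [(array([384.7, 172.4]), np.int32(7)), (array([348.4, 219.8]), np.int32(8))]
top [(array([388.2, 251.2]), np.int32(20)), (array([479.5, 285. ]), np.int32(22))]
top []
```

arm_command(series=[[0, 0, 0, 0, 0, 0, 0.5], [0, 0, 0, 0, 0, 0, 0.4], [0, 0, 0, 0, 0, 0, 0.3], [0, 0, 0, 0, 0, 0, 0.3], [0, 0, 0, 0, 0, 0, 0.3], [0, 0, 0, 0, 0, 0, 0.3], [0, 0, 0, 0, 0, 0, 0.3], [0, 0, 0, 0, 0, 0, 0.3]])

```text
t: 18.9
ee_pos: [0.5082, -0.2967, 0.0142]
tool_rot: [[0.033, -0.999, -0.0], [-0.999, -0.033, -0.0], [0.0, 0.0, -1.0]]
force: [0.4, -0.1, 0.2]
opening: 0.0256
grip_force: 0.0
```

Run:
```python
from h import *
from workcell import env
s=env.sense();c=env.capture("wrist");print(c["mtx"][0,0],s["opening"])
T=c["tool_from_camera"];R=s["tool_rot"];o=s["ee_pos"]+R@T[:3,3];print("cam",o)
def f(uv,z):
    p=cv2.undistortPoints(np.array([[uv]],float),c["mtx"],None)[0,0];d=R@T[:3,:3]@np.r_[p,1];return o+d*(z-o[2])/d[2]
a,b=(207,78),(436,57)
for z in(.004,-.02,-.03,-.04):print(z,f(a,z),f(b,z),np.linalg.norm(f(a,z)-f(b,z)))
a,b=(288,165),(368,165)
for z in(.042,.014,.004):print(z,f(a,z),f(b,z),np.linalg.norm(f(a,z)-f(b,z)))
tc=T[:3,:3].T@(np.array([[0,.0042,0],[0,-.0042,0],[0,0,-.019]])-T[:3,3]).T;print((c["mtx"]@tc/tc[2])[:2].T)
m=c["color"];print([tuple(m[r,324]) for r in range(100,420,20)])
```

```text
355.6724486956633 0.02564944777055587
cam [ 0.5105602  -0.36998746  0.18676377]
0.004 [ 0.56483458 -0.39241609  0.004     ] [ 0.45801614 -0.40487327  0.004     ] 0.10754236262324644
-0.02 [ 0.57196173 -0.39536135 -0.02      ] [ 0.45111621 -0.40945437 -0.02      ] 0.12166450921989844
-0.03 [ 0.57493138 -0.39658854 -0.03      ] [ 0.44824124 -0.41136316 -0.03      ] 0.12754873696850347
-0.04 [ 0.57790103 -0.39781574 -0.04      ] [ 0.44536627 -0.41327195 -0.04      ] 0.13343296471710847
0.042 [ 0.5231391 -0.3568094  0.042    ] [ 0.49117196 -0.35784845  0.042     ] 0.0319840269623903
0.014 [ 0.5255721  -0.35426052  0.014     ] [ 0.48742191 -0.35550054  0.014     ] 0.03817033156503908
0.004 [ 0.52644102 -0.35335021  0.004     ] [ 0.48608261 -0.354662    0.004     ] 0.04037972606598499
[[328.60576801 277.78222685]
 [312.58052756 277.79526542]
 [320.59979404 293.57619258]]
[(np.uint8(47), np.uint8(46), np.uint8(46)), (np.uint8(46), np.uint8(45), np.uint8(45)), (np.uint8(44), np.uint8(44), np.uint8(42)), (np.uint8(133), np.uint8(136), np.uint8(133)), (np.uint8(163), np.uint8(165), np.uint8(162)), (np.uint8(162), np.uint8(164), np.uint8(161)), (np.uint8(161), np.uint8(162), np.uint8(159)), (np.uint8(158), np.uint8(161), np.uint8(158)), (np.uint8(131), np.uint8(134), np.uint8(131)), (np.uint8(88), np.uint8(90), np.uint8(89)), (np.uint8(86), np.uint8(88), np.uint8(86)), (np.uint8(86), np.uint8(88), np.uint8(87)), (np.uint8(144), np.uint8(146), np.uint8(144)), (np.uint8(232), np.uint8(225), np.uint8(32)), (np.uint8(136), np.uint8(138), np.uint8(135)), (np.uint8(40), np.uint8(40), np.uint8(40))]
```

Readings and calibration agree: the tip is at z = 0.014 and the body top at 0.042. The pads still closed through the 34 mm body without contact. Before trusting any grasp I'll test whether this body is solid by pressing gently on its top with shut fingers.

arm_command(series=[[0, 0, 0, 0, 0, 0, 0.7], [0, 0, 0, 0, 0, 0, 0.9], [0, 0, 0, 0, 0, -30, 0.9], [0, 0, 0, 0, 0, -25, 0.5], [0, 0, 0, 0, 0, 0, 0], [0, 0, 0, 0, 0, 0, 0], [0, 0, 0, 0, 0, 0, 0], [0, 0, 0, 0, 0, 0, 0]], force=40)

```text
t: 19.95
ee_pos: [0.5078, -0.2967, 0.0685]
tool_rot: [[0.033, -0.999, -0.001], [-0.999, -0.033, 0.0], [-0.0, 0.001, -1.0]]
force: [0.0, -0.3, 0.2]
opening: 0.0002
grip_force: 0.0
```

arm_command(series=[[0, 0, 0, 0, 0, 8, 0], [0, 0, 0, 0, 0, 6, 0], [0, 0, 0, 0, 0, 4, 0], [0, 0, 0, 0, 0, 4, 0], [0, 0, 0, 0, 0, 4, 0], [0, 0, 0, 0, 0, 2, 0], [0, 0, 0, 0, 0, 0, 0], [0, 0, 0, 0, 0, 0, 0]])

```text
t: 20.95
ee_pos: [0.5083, -0.2968, 0.0414]
tool_rot: [[0.033, -0.999, 0.0], [-0.999, -0.033, -0.0], [0.0, -0.0, -1.0]]
force: [0.3, -0.2, 0.8]
opening: -0.0002
grip_force: 0.0
```

arm_command(series=[[0, 0, 0, 0, 0, 2, 0], [0, 0, 0, 0, 0, 2, 0], [0, 0, 0, 0, 0, 2, 0], [0, 0, 0, 0, 0, 2, 0], [0, 0, 0, 0, 0, 0, 0], [0, 0, 0, 0, 0, 0, 0], [0, 0, 0, 0, 0, 0, 0], [0, 0, 0, 0, 0, 0, 0]])

```text
t: 21.95
ee_pos: [0.5082, -0.2967, 0.0333]
tool_rot: [[0.033, -0.999, 0.0], [-0.999, -0.033, -0.0], [0.0, -0.0, -1.0]]
force: [0.1, 0.3, -0.2]
opening: -0.0001
grip_force: 0.0
```

Run:
```python
from h import *
from workcell import env
s=env.sense();print(s["opening"],s["grip_force"],s["force"],s["ee_pos"])
v=pickle.load(open("v0.pkl","rb"));c=env.capture("side");h0=hsv(v["side"]).astype(int);hh=hsv(c).astype(int)
for k in(h0,hh):
    m=((k[...,0]<8)|(k[...,0]>170))&(k[...,1]>120)&(k[...,2]>40);m[:170]=0;m[210:]=0;m[:,:360]=0;m[:,410:]=0
    print("window",blob(m)[1:])
```

```text
-8.967064218030698e-05 0.0 [ 0.06445372  0.32462854 -0.15805519] [ 0.50821086 -0.29673626  0.03327545]
window (array([385., 185.]), array([384, 185,   3,   1,   3], dtype=int32))
window (array([385.5, 185. ]), array([384, 185,   4,   1,   4], dtype=int32))
```

The tips are now 9 mm inside the visible body, still with no force and no motion, so it isn't solid at its middle. I'll probe elsewhere along it, starting with the head, in case only part of it makes contact.

arm_command(series=[[0, 0, 0, 0, 0, -30, 0], [0, 0, 0, 0, 0, -5, 1], [0, 0, 0, -26, 0, 0, 1], [0, 0, 0, -26, 0, 0, 1], [0, 0, 0, 0, 0, 0, 1], [0, 0, 0, 0, 0, 25, 1], [0, 0, 0, 0, 0, 25, 1], [0, 0, 0, 0, 0, 0, 1]])

```text
t: 23.0
ee_pos: [0.5048, -0.2449, 0.0164]
tool_rot: [[0.032, -0.999, -0.004], [-0.999, -0.032, 0.001], [-0.001, 0.004, -1.0]]
force: [0.2, -0.4, 0.5]
opening: 0.0854
grip_force: 0.0
```

arm_command(series=[[0, 0, 0, 0, 0, 0, 0.7], [0, 0, 0, 0, 0, 0, 0.6], [0, 0, 0, 0, 0, 0, 0.5], [0, 0, 0, 0, 0, 0, 0.4], [0, 0, 0, 0, 0, 0, 0.4], [0, 0, 0, 0, 0, 0, 0.4], [0, 0, 0, 0, 0, 0, 0.4], [0, 0, 0, 0, 0, 0, 0.4]])

```text
t: 24.0
ee_pos: [0.5064, -0.2448, 0.0182]
tool_rot: [[0.033, -0.999, -0.0], [-0.999, -0.033, 0.0], [-0.0, 0.0, -1.0]]
force: [-0.3, -0.6, 0.2]
opening: 0.0344
grip_force: 0.0
```

The 46 mm head also offered no contact at 34 mm opening. Before concluding, I'll check the objects farther right (side view (355,87), (328,74) and (270,103)) in case one of them is a solid scanner.

Run:
```python
from h import *
v=pickle.load(open("v0.pkl","rb"))["side"]
for uv in((355,90),(328,76),(270,106),(385,190)):print(uv,onz(v,uv,.015))
cv2.imwrite("pics/far.png",cv2.convertScaleAbs(cv2.resize(v["color"][55:215,235:425],None,fx=3.7,fy=3.7,interpolation=cv2.INTER_CUBIC)[:,:,::-1],alpha=1.4))
```

```text
(355, 90) [ 0.62265303 -0.69930938  0.015     ]
(328, 76) [ 0.71203359 -0.77622371  0.015     ]
(270, 106) [ 0.83799269 -0.57216164  0.015     ]
(385, 190) [ 0.50020543 -0.23861785  0.015     ]
```

View pics/far.png

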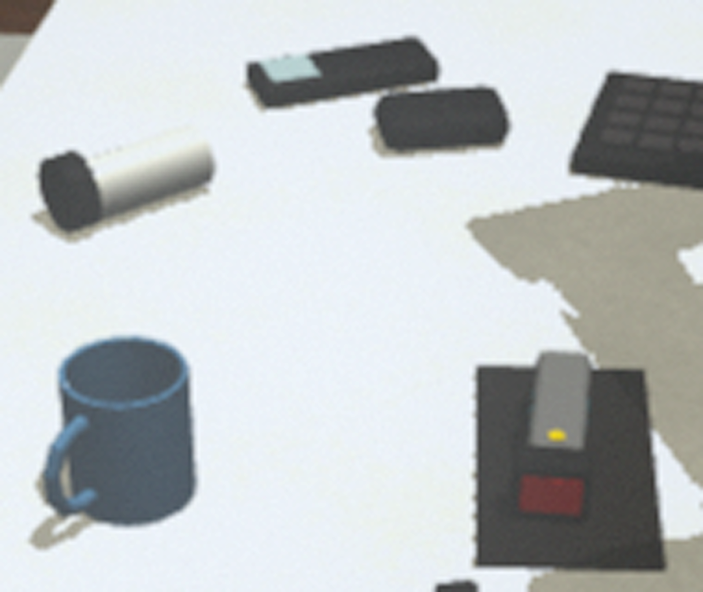

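None of those is a scanner: the crop shows a torch at (125,185), a phone at (345,70), a case at (440,118) and a keyboard. The one on the mat is the one meant. I'll make one more careful grasp, lower at the origin and closing fully, then a small lift to see whether it follows.

arm_command(series=[[0, 0, 0, 0, 0, 0, 1], [0, 0, 0, 0, 0, 0, 1], [0, 0, 0, 0, 0, -30, 1], [0, 0, 0, 26, 0, -25, 1], [0, 0, 0, 26, 0, 0, 1], [0, 0, 0, 0, 0, 30, 1], [0, 0, 0, 0, 0, 25, 1], [0, 0, 0, 0, 0, 8, 1]])

```text
t: 25.0
ee_pos: [0.507, -0.2965, 0.0087]
tool_rot: [[0.033, -0.999, -0.003], [-0.999, -0.033, 0.001], [-0.001, 0.003, -1.0]]
force: [0.5, 0.4, 0.7]
opening: 0.0854
grip_force: 0.0
```

arm_command(series=[[0, 0, 0, 0, 0, 0, 0.6], [0, 0, 0, 0, 0, 0, 0.5], [0, 0, 0, 0, 0, 0, 0.4], [0, 0, 0, 0, 0, 0, 0.35], [0, 0, 0, 0, 0, 0, 0.3], [0, 0, 0, 0, 0, 0, 0.2], [0, 0, 0, 0, 0, 0, 0], [0, 0, 0, 0, 0, 0, 0]], force=60)

```text
t: 26.0
ee_pos: [0.5086, -0.2969, 0.0116]
tool_rot: [[0.033, -0.999, 0.001], [-0.999, -0.033, -0.001], [0.001, -0.001, -1.0]]
force: [-1.9, 0.9, 7.8]
opening: 0.029
grip_force: 58.7
```

arm_command(series=[[0, 0, 0, 0, 0, 0, 0], [0, 0, 0, 0, 0, 0, 0], [0, 0, 0, 0, 0, -5, 0], [0, 0, 0, 0, 0, -5, 0], [0, 0, 0, 0, 0, -5, 0], [0, 0, 0, 0, 0, 0, 0], [0, 0, 0, 0, 0, 0, 0], [0, 0, 0, 0, 0, 0, 0]])

```text
t: 27.0
ee_pos: [0.508, -0.2967, 0.025]
tool_rot: [[0.033, -0.999, -0.0], [-0.999, -0.033, 0.0], [-0.0, 0.0, -1.0]]
force: [-0.5, 0.5, -0.1]
opening: -0.0002
grip_force: 0.0
```

```bash
python3 go.py
python3 - <<'E'
from h import *
from workcell import env
v=pickle.load(open("v0.pkl","rb"));c=env.capture("side")
for k in(v["side"],c):
    k=hsv(k).astype(int);m=(k[...,0]>22)&(k[...,0]<34)&(k[...,1]>130)&(k[...,2]>60);m[:140]=0;m[200:]=0;m[:,:360]=0;m[:,410:]=0;print(blob(m)[1:])
a,b=[x["color"][178:205,372:400].astype(int) for x in(v["side"],c)];print("window patch diff",abs(a-b).mean())
E
```

```text
t 27.0 pos [ 0.508 -0.297  0.025] yaw -88.10861742726915 zdown [-0.  0. -1.] q [-11.259  22.332 -22.678  -0.002 -45.011  13.151] F [-0.475  0.485 -0.107] open -0.00022127229906554417 0.0
(array([385.        , 172.22222222]), array([383, 171,   5,   3,   9], dtype=int32))
(array([381.2, 172. ]), array([380, 171,   4,   3,  10], dtype=int32))
window patch diff 3.4656084656084656
```

At the lower height there was contact: 58.7 N of grip at 29 mm, then it slipped off. So the graspable part sits lower than it looks. I'll retry as low as the mat allows, with a gentler grip.

arm_command(series=[[0, 0, 0, 0, 0, -30, 0], [0, 0, 0, 0, 0, -10, 0.6], [0, 0, 0, 0, 0, 0, 1], [0, 0, 0, 0, 0, 0, 1], [0, 0, 0, 0, 0, 0, 1], [0, 0, 0, 0, 0, 25, 1], [0, 0, 0, 0, 0, 25, 1], [0, 0, 0, 0, 0, 10, 1]], force=30)

```text
t: 28.05
ee_pos: [0.5069, -0.2964, 0.0033]
tool_rot: [[0.033, -0.999, -0.003], [-0.999, -0.033, 0.001], [-0.001, 0.003, -1.0]]
force: [-0.3, 0.4, 1.0]
opening: 0.0854
grip_force: 0.0
```

```bash
python3 go.py
python3 - <<'E'
from h import *
from workcell import env
v=pickle.load(open("v0.pkl","rb"));c=env.capture("side")
for k in(v["side"],c):
    k=hsv(k).astype(int);m=(k[...,0]>20)&(k[...,0]<36)&(k[...,1]>110)&(k[...,2]>60);m[:140]=0;m[200:]=0;m[:,:360]=0;m[:,410:]=0;print("dot",blob(m)[1:])
    m=((k[...,0]<8)|(k[...,0]>170))&(k[...,1]>70)&(k[...,2]>25);m[:170]=0;m[210:]=0;m[:,:360]=0;m[:,410:]=0;print("win",blob(m)[1:])
s=env.sense();c=env.capture("wrist");pickle.dump((s,c),open("w2.pkl","wb"))
k=hsv(c).astype(int);m=(k[...,0]>22)&(k[...,0]<34)&(k[...,1]>130)&(k[...,2]>60);n,l,st,ce=cv2.connectedComponentsWithStats(m.astype(np.uint8))
T=c["tool_from_camera"];R=s["tool_rot"];o=s["ee_pos"]+R@T[:3,3]
def f(c,uv,z):
    p=cv2.undistortPoints(np.array([[uv]],float),c["mtx"],None)[0,0];d=R@T[:3,:3]@np.r_[p,1];return o+d*(z-o[2])/d[2]
for i in range(1,n):
    if st[i,4]>20:print("wrist dot",ce[i],st[i],f(c,ce[i],.042))
print("initial dot top view",onz(v["top"],(479.5,285),.042))
E
```

```text
t 28.05 pos [ 0.507 -0.296  0.003] yaw -88.12176261169726 zdown [-0.003  0.001 -1.   ] q [-11.261  23.952 -23.735  -0.015 -42.487  13.15 ] F [-0.326  0.355  0.986] open 0.08539027424924225 0.0
dot (array([385.16666667, 172.08333333]), array([383, 171,   5,   3,  12], dtype=int32))
win (array([383.72151899, 188.35443038]), array([375, 184,  18,  10, 158], dtype=int32))
dot (array([381.30769231, 172.        ]), array([379, 171,   5,   3,  13], dtype=int32))
win (array([380.15243902, 188.20731707]), array([372, 183,  17,  11, 164], dtype=int32))
wrist dot [303.57020057 380.94555874] [293 372  22  19 349] [ 0.51347528 -0.26310278  0.042     ]
initial dot top view [ 0.50801184 -0.26597002  0.042     ]
```

The scanner moved about 5 mm in +x, so it is a real body. I'll re-centre and close low and gently.

arm_command(series=[[0, 0, 0, 0, -5, 0, 1], [0, 0, 0, 0, 0, 0, 0.6], [0, 0, 0, 0, 0, 0, 0.45], [0, 0, 0, 0, 0, 0, 0.3], [0, 0, 0, 0, 0, 0, 0.3], [0, 0, 0, 0, 0, 0, 0.3], [0, 0, 0, 0, 0, 0, 0.3], [0, 0, 0, 0, 0, 0, 0.3]], force=30)

```text
t: 29.15
ee_pos: [0.5136, -0.2967, 0.0058]
tool_rot: [[0.033, -0.999, 0.001], [-0.999, -0.033, -0.0], [0.0, -0.001, -1.0]]
force: [-1.3, 1.5, 6.0]
opening: 0.0327
grip_force: 30.5
```

```bash
python3 go.py
```

```text
t 29.15 pos [ 0.514 -0.297  0.006] yaw -88.09608306415022 zdown [ 0.001 -0.    -1.   ] q [-11.141  24.089 -23.06    0.013 -42.799  13.035] F [-1.33   1.509  5.959] open 0.032733089405509966 30.469815731048584
```

It now holds at 32.7 mm with 30 N, which matches the 34 mm body. A slow test lift next.

arm_command(series=[[0, 0, 0, 0, 0, 0, 0.25], [0, 0, 0, 0, 0, 0, 0.25], [0, 0, 0, 0, 0, -3, 0.25], [0, 0, 0, 0, 0, -3, 0.25], [0, 0, 0, 0, 0, -4, 0.25], [0, 0, 0, 0, 0, -4, 0.25], [0, 0, 0, 0, 0, -4, 0.25], [0, 0, 0, 0, 0, 0, 0.25]], force=40)

```text
t: 30.15
ee_pos: [0.5135, -0.2966, 0.0237]
tool_rot: [[0.033, -0.999, 0.001], [-0.999, -0.033, -0.0], [0.0, -0.001, -1.0]]
force: [0.2, -0.2, -0.1]
opening: 0.0326
grip_force: 40.1
```

```bash
python3 go.py
cat > sc.py <<'E'
from h import *
from workcell import env
s=env.sense();c=env.capture("side");k=hsv(c).astype(int)
m=((k[...,0]<8)|(k[...,0]>170))&(k[...,1]>70)&(k[...,2]>25);m[210:]=0;m[:100]=0;m[:,:360]=0;m[:,410:]=0;print("win",blob(m)[1:])
w=env.capture("wrist");k=hsv(w).astype(int);m=(k[...,0]>22)&(k[...,0]<34)&(k[...,1]>130)&(k[...,2]>60);b,ce,st=blob(m);print("wrist dot",ce,st)
E
python3 sc.py
```

```text
t 30.15 pos [ 0.513 -0.297  0.024] yaw -88.10715337313876 zdown [ 0.001 -0.    -1.   ] q [-11.142  22.756 -22.194   0.003 -45.007  13.033] F [ 0.158 -0.201 -0.058] open 0.03264335307876765 40.06405591964722
win (array([381.03571429, 181.50595238]), array([373, 177,  18,  10, 168], dtype=int32))
wrist dot [321.69794721 377.04692082] [311 368  22  19 341]
```

The window rose about 18 mm in the side view and the grip holds at 40 N, so the scanner is lifted. Now up, turn to the label's direction, and across.

arm_command(series=[[0, 0, 0, 0, 0, -8, 0.25], [0, 0, 0, 0, 0, -16, 0.25], [0, 0, 0, 0, 0, -20, 0.25], [0, 0, 0, 0, 0, -20, 0.25], [0, 0, -0.04, 0, 0, -12, 0.25], [0, 0, -0.06, 0, 0, -4, 0.25], [0, 0, -0.06, 0, 0, 0, 0.25], [0, 0, -0.054, 0, 0, 0, 0.25]])

```text
t: 31.25
ee_pos: [0.5135, -0.2967, 0.1047]
tool_rot: [[0.246, -0.969, 0.001], [-0.969, -0.246, -0.0], [0.001, -0.001, -1.0]]
force: [-0.6, 0.0, -2.4]
opening: 0.0327
grip_force: 40.0
```

arm_command(series=[[0, 0, 0, -8, -5, 0, 0.25], [0, 0, 0, -18, -11, 0, 0.25], [0, 0, 0, -24, -15, 0, 0.25], [0, 0, 0, -24, -15, 0, 0.25], [0, 0, 0, -24, -15, 0, 0.25], [0, 0, 0, -24, -15, 0, 0.25], [0, 0, 0, -18, -11, 0, 0.25], [0, 0, 0, -8, -5, 0, 0.25]])

```text
t: 32.25
ee_pos: [0.5666, -0.1293, 0.1036]
tool_rot: [[0.245, -0.969, 0.0], [-0.969, -0.245, 0.0], [0.0, -0.0, -1.0]]
force: [-0.2, -0.2, -2.0]
opening: 0.0328
grip_force: 40.1
```

```bash
python3 go.py .5951 -.0416 .104 -75.8
```

```text
t 32.25 pos [ 0.567 -0.129  0.104] yaw -75.80755119329481 zdown [ 0.  0. -1.] q [  6.413  16.543 -19.009   0.002 -54.427   7.778] F [-0.243 -0.208 -2.037] open 0.032832232558070114 40.05390822887421
shift mm [-78.073 -49.123  -0.438]
turn tool z rad -0.0001317931854493064
shift after turn [-78.066 -49.133  -0.449]
```

arm_command(series=[[0, 0, 0, -8, -5, 0, 0.25], [0, 0, 0, -14, -9, 0, 0.25], [0, 0, 0, -18, -11, 0, 0.25], [0, 0, 0, -16, -10, 0, 0.25], [0, 0, 0, -12, -8, 0, 0.25], [0, 0, 0, -7, -4, 0, 0.25], [0, 0, 0, -2, -1, 0, 0.25], [0, 0, 0, 0, 0, 0, 0.25]])

```text
t: 33.25
ee_pos: [0.5938, -0.0443, 0.1032]
tool_rot: [[0.244, -0.97, -0.0], [-0.97, -0.244, -0.0], [0.0, 0.0, -1.0]]
force: [0.0, -0.2, -1.7]
opening: 0.0325
grip_force: 40.1
```

```bash
python3 go.py .5951 -.0416 .104 -75.8
python3 - <<'E'
from h import *
from workcell import env
s=env.sense();w=env.capture("wrist");t=env.capture("top");side=env.capture("side")
k=hsv(t).astype(int);m=(k[...,0]>50)&(k[...,0]<70)&(k[...,1]>150)&(k[...,2]>40)
n,l,st,ce=cv2.connectedComponentsWithStats(m.astype(np.uint8))
for i in range(1,n):
    if st[i,4]>15:print("green",ce[i],st[i],onz(t,ce[i],.147))
k=hsv(side).astype(int);m=((k[...,0]<8)|(k[...,0]>170))&(k[...,1]>90)&(k[...,2]>25);m[260:]=0
n,l,st,ce=cv2.connectedComponentsWithStats(m.astype(np.uint8))
for i in range(1,n):
    if st[i,4]>15:print("red",ce[i],st[i])
print("window expected side px",proj(side,[[.5791,.0214,.122]]),"dot/top expected",proj(t,[[.5866,-.0104,.140]]))
A=cv2.resize(t["color"][180:330,160:420],None,fx=1.5,fy=1.5);B=cv2.resize(side["color"][130:355,280:480],None,fx=1,fy=1)
cv2.imwrite("pics/scan.png",cv2.convertScaleAbs(np.hstack([cv2.resize(A,(390,225)),B])[:,:,::-1],alpha=1.6))
E
```

```text
t 33.25 pos [ 0.594 -0.044  0.103] yaw -75.84834885045782 zdown [-0. -0. -1.] q [ 14.528  17.816 -17.196   0.    -55.     -0.377] F [ 0.045 -0.203 -1.653] open 0.03254941601730687 40.05452871322632
shift mm [-2.263 -1.935 -0.839]
turn tool z rad -0.0008438466300437066
shift after turn [-2.261 -1.937 -0.839]
red [333.11489362 223.75319149] [323 218  21  13 235]
window expected side px [[330.98289262 224.24175861]] dot/top expected [[346.81910702 234.25565222]]
```

View pics/scan.png

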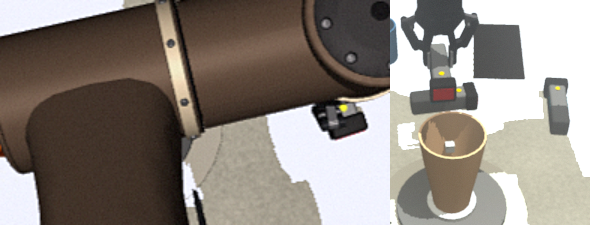

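The last picture shows the scanner held level in front of the label, with the red window in the side view at (333,224) against (331,224) expected. Hold.

arm_command(series=[[0, 0, 0, -1, -2, 0, 0.25], [0, 0, 0, 0, 0, 0, 0.25], [0, 0, 0, 0, 0, 0, 0.25], [0, 0, 0, 0, 0, 0, 0.25], [0, 0, 0, 0, 0, 0, 0.25], [0, 0, 0, 0, 0, 0, 0.25], [0, 0, 0, 0, 0, 0, 0.25], [0, 0, 0, 0, 0, 0, 0.25]])

```text
t: 34.4
ee_pos: [0.5956, -0.0427, 0.1032]
tool_rot: [[0.244, -0.97, -0.0], [-0.97, -0.244, -0.0], [-0.0, 0.0, -1.0]]
force: [-0.2, -0.4, -1.8]
opening: 0.0329
grip_force: 40.1
```

arm_command(series=[[0, 0, 0, 0, 0, 0, 0.25], [0, 0, 0, 0, 0, 0, 0.25], [0, 0, 0, 0, 0, 0, 0.25], [0, 0, 0, 0, 0, 0, 0.25], [0, 0, 0, 0, 0, 0, 0.25], [0, 0, 0, 0, 0, 0, 0.25], [0, 0, 0, 0, 0, 0, 0.25], [0, 0, 0, 0, 0, 0, 0.25]])

```text
t: 35.4
ee_pos: [0.5956, -0.0427, 0.1032]
tool_rot: [[0.244, -0.97, -0.0], [-0.97, -0.244, 0.0], [-0.0, 0.0, -1.0]]
force: [0.5, -0.3, -1.9]
opening: 0.0326
grip_force: 40.1
```

```bash
python3 go.py .503 -.2965 .104 -85
```

```text
t 35.4 pos [ 0.596 -0.043  0.103] yaw -75.84807473691129 zdown [-0.  0. -1.] q [ 14.634  17.954 -16.984  -0.002 -55.063  -0.481] F [ 0.495 -0.342 -1.902] open 0.03259771453891447 40.053479075431824
shift mm [223.456 151.836  -0.803]
turn tool z rad 0.15973122873734633
shift after turn [244.762 114.362  -0.798]
```

arm_command(series=[[0, 0, 0, 8, 5, 0, 0.25], [0, 0, 0, 16, 11, 0, 0.25], [0, 0, 0, 22, 15, 0, 0.25], [0, 0, 0, 24, 16, 0, 0.25], [0, 0, 0, 24, 16, 0, 0.25], [0, 0, 0, 24, 16, 0, 0.25], [0, 0, 0, 24, 16, 0, 0.25], [0, 0, 0, 24, 16, 0, 0.25]])

```text
t: 36.4
ee_pos: [0.5273, -0.2327, 0.1033]
tool_rot: [[0.244, -0.97, -0.0], [-0.97, -0.244, -0.0], [-0.0, 0.0, -1.0]]
force: [0.2, 0.2, -2.5]
opening: 0.0324
grip_force: 40.1
```

arm_command(series=[[0, 0, 0, 22, 15, 0, 0.25], [0, 0, 0, 18, 13, 0, 0.25], [0, 0, 0, 12, 9, 0, 0.25], [0, 0, 0, 5, 4, 0, 0.25], [0, 0, 0.04, 0, 0, 0, 0.25], [0, 0, 0.06, 0, 0, 0, 0.25], [0, 0, 0.06, 0, 0, 0, 0.25], [0, 0, 0, 0, 0, 0, 0.25]])

```text
t: 37.4
ee_pos: [0.5028, -0.2958, 0.1032]
tool_rot: [[0.088, -0.996, 0.0], [-0.996, -0.088, 0.0], [-0.0, -0.0, -1.0]]
force: [-0.9, 0.2, -2.1]
opening: 0.0323
grip_force: 40.1
```

arm_command(series=[[0, 0, 0, 0, 0, 6, 0.25], [0, 0, 0, 0, 0, 12, 0.25], [0, 0, 0, 0, 0, 15, 0.25], [0, 0, 0, 0, 0, 15, 0.25], [0, 0, 0, 0, 0, 14, 0.25], [0, 0, 0, 0, 0, 10, 0.25], [0, 0, 0, 0, 0, 6, 0.25], [0, 0, 0, 0, 0, 0, 0.25]])

```text
t: 38.4
ee_pos: [0.5026, -0.2961, 0.0248]
tool_rot: [[0.087, -0.996, -0.001], [-0.996, -0.087, 0.0], [-0.0, 0.001, -1.0]]
force: [0.3, -0.5, -1.2]
opening: 0.0325
grip_force: 40.0
```

```bash
python3 go.py .503 -.2965 .006 -85; python3 sc.py
```

```text
t 38.4 pos [ 0.503 -0.296  0.025] yaw -85.01356170976155 zdown [-0.001  0.    -1.   ] q [-11.306  21.965 -23.333   0.002 -44.738  16.291] F [ 0.331 -0.476 -1.241] open 0.03253443871790206 40.043989419937134
shift mm [ 0.454 -0.392 18.819]
turn tool z rad -0.00023669648753884293
shift after turn [ 0.451 -0.381 18.82 ]
win (array([387.90419162, 181.64071856]), array([380, 177,  17,  11, 167], dtype=int32))
wrist dot [321.67741935 377.02052786] [311 368  22  19 341]
```

arm_command(series=[[0, 0, 0, 0, 0, 6, 0.25], [0, 0, 0, 0, 0, 5, 0.25], [0, 0, 0, 0, 0, 3, 0.25], [0, 0, 0, 0, 0, 2, 0.25], [0, 0, 0, 0, 0, 1, 0.25], [0, 0, 0, 0, 0, 1, 0.25], [0, 0, 0, 0, 0, 0.5, 0.25], [0, 0, 0, 0, 0, 0, 0.25]])

```text
t: 39.5
ee_pos: [0.5027, -0.2961, 0.0067]
tool_rot: [[0.087, -0.996, -0.0], [-0.996, -0.087, 0.0], [-0.0, 0.0, -1.0]]
force: [-0.2, 0.2, -1.6]
opening: 0.0333
grip_force: 40.1
```

```bash
python3 go.py
```

```text
t 39.5 pos [ 0.503 -0.296  0.007] yaw -85.0117103218437 zdown [-0.  0. -1.] q [-11.303  23.323 -24.238  -0.001 -42.44   16.292] F [-0.234  0.181 -1.56 ] open 0.03325557036287795 40.07026791572571
```

Down to within about 1 mm. I'll touch, release, and withdraw upward.

arm_command(series=[[0, 0, 0, 0, 0, 1, 0.25], [0, 0, 0, 0, 0, 0.5, 0.25], [0, 0, 0, 0, 0, 0, 0.4], [0, 0, 0, 0, 0, 0, 0.5], [0, 0, 0, 0, 0, 0, 0.7], [0, 0, 0, 0, 0, 0, 0.9], [0, 0, 0, 0, 0, 0, 1], [0, 0, 0, 0, 0, 0, 1]])

```text
t: 40.5
ee_pos: [0.5028, -0.2961, 0.0052]
tool_rot: [[0.087, -0.996, 0.0], [-0.996, -0.087, -0.0], [0.0, -0.0, -1.0]]
force: [0.2, -0.1, -0.8]
opening: 0.0855
grip_force: 0.0
```

arm_command(series=[[0, 0, 0, 0, 0, -10, 1], [0, 0, 0, 0, 0, -20, 1], [0, 0, 0, 0, 0, -35, 1], [0, 0, 0, 0, 0, -40, 1], [0, 0, 0, 0, 0, -40, 1], [0, 0, 0, 0, 0, -35, 1], [0, 0, 0, 0, 0, -20, 1], [0, 0, 0, 0, 0, 0, 1]])

```text
t: 41.5
ee_pos: [0.5036, -0.2965, 0.2078]
tool_rot: [[0.087, -0.996, 0.004], [-0.996, -0.087, -0.001], [0.002, -0.004, -1.0]]
force: [0.4, -0.1, -1.5]
opening: 0.0849
grip_force: 0.0
```

```bash
python3 lev.py
python3 - <<'E'
from h import *
from workcell import env
s=env.sense();w=env.capture("wrist");print(s["t"],s["ee_pos"],s["force"])
T=w["tool_from_camera"];R=s["tool_rot"];o=s["ee_pos"]+R@T[:3,3]
def f(uv,z):
    p=cv2.undistortPoints(np.array([[uv]],float),w["mtx"],None)[0,0];d=R@T[:3,:3]@np.r_[p,1];return o+d*(z-o[2])/d[2]
k=hsv(w).astype(int);m=(k[...,0]>22)&(k[...,0]<34)&(k[...,1]>130)&(k[...,2]>60);n,l,st,ce=cv2.connectedComponentsWithStats(m.astype(np.uint8))
for i in range(1,n):
    if st[i,4]>15:print("dot",ce[i],st[i],f(ce[i],.042))
c=env.capture("side");k=hsv(c).astype(int);m=((k[...,0]<8)|(k[...,0]>170))&(k[...,1]>70)&(k[...,2]>25);m[210:]=0;m[:100]=0;m[:,:360]=0;m[:,410:]=0;b=blob(m);print("win",b[1:],onz(c,b[1],.024))
E
```

```text
top knob [153.89393939 277.45454545] [149 273  12  11  66] [0.50560612 0.32974018 0.06      ] 0.15754041591630016 102.61024866429173
top knob [153.89393939 277.45454545] [149 273  12  11  66] [0.50543812 0.32274593 0.087     ] 0.15076103667095003 103.25288565531473
side knob [353.46153846 390.70769231] [347 385  14  13 130] [0.50291409 0.30515248 0.06      ] 0.13437160110583413 106.02132885140969
side knob [353.46153846 390.70769231] [347 385  14  13 130] [0.50141669 0.32292689 0.087     ] 0.1519084655164813 104.71377801637807
41.6 [ 0.50244774 -0.29592279  0.20519193] [0.02365897 0.84380785 0.21368182]
dot [320.97058824 243.05882353] [317 239   9   9  68] [ 0.49937671 -0.26382163  0.042     ]
dot [426.42857143 365.10204082] [422 362   9   7  49] [ 0.37096506 -0.13290596  0.042     ]
dot [251.75 380.  ] [248 377   8   7  48] [ 0.56281579 -0.09676172  0.042     ]
win (array([386.98051948, 188.83766234]), array([379, 184,  18,  10, 154], dtype=int32)) [ 0.49588919 -0.23117216  0.024     ]
```

The scanner's origin is at about (0.502, -0.295), against a mat centre of (0.502, -0.296). The window is back at its resting height, the lever is on the mark, and the arm is clear.

```bash
python3 -c "
from workcell import env
print(env.job_done())"
```

```text
the job is handed in; nothing more can be done
None
```

I handed the job in at about 41.6 s; no verdict came back, but by my last measurements the lever is within about 0.03 rad of the green mark, the label was scanned from about 10 cm for about 2 s, and the scanner is back within about 2 mm of its mat's centre. Early grasps found no contact, and one slipped off and nudged the scanner about 5 mm before a lower grip held; I did not re-measure the mug, calculator or cover, but felt no contact force near them.

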